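# Lengthen the counter scanner's telescopic arm by one hole

## Task

Make the barcode scanner's telescopic arm one hole longer: press the spring button in the arm's upper face in until it is flush, work the outer tube outwards, away from the post, so that the button slips under it, then slide the tube on until the button springs fully out in the next hole, and let go. Go no further than that one hole, and leave the goods on the counter where they lie.

Things in the scene. Friction and masses are not known exactly. Their poses are not given: they have to be found in the camera images.
- scan_stand: Scanner stand, rigid, screwed to the counter: steel foot 150 x 130 x 12 mm, round post, on it a black clamp head (58 mm wide, 52 long with its collars, top at z 226 mm) holding a level dark 28 mm square inner tube along this frame's +y. Origin: centre of the foot's underside, on the counter; z up, +y along the arm away from the post ('outwards'), x across.
- clamp_roll (a joint): How far the whole arm is clamped turned about its own axis (the stand's y), rad: at 0 its button face looks straight up; positive leans it towards the stand's -x, so that its outward normal is (-sin, 0, cos) of this angle in the stand's frame. 0.05 to 0.30 at the start; clamped tight, it does not turn under 20 N on the tube.
- clamp_axis (a point): Point on the arm's axis straight above the foot's origin, 200 mm above the counter; its y runs outwards along the arm, its z out of the button face. The inner tube is clamped with more or less of it projecting, so the button stands anywhere from 150 to 205 mm outwards of this point: look or feel for it. It is the only thing that stands out of the flat face.
- outer_tube (a joint): Slide of the outer tube outwards on the inner one, m: 0 at the start (within 1 mm; button in the third hole from the post), about 0.040 with it in the next (second) hole, range -0.012 to 0.083. Button out: 1 mm of play, blocked. Button flush: drawn with 8 to 10 N, e.g. by fingertips pressing face and button with 15 to 20 N, it rides over the button in 10 mm; then 2.5 N drag.
- tube_face (a point): Fixed point, 150 mm outwards of clamp_axis, in the plane of the button face (18 mm from the axis), axes as clamp_axis. The outer tube: aluminium, 36 mm square, wall 2.5 mm, from 105 mm on the post side of the button to 95 mm beyond it at the start, then a black cap (45 mm long, 42 square) with the scanner under it; four 18 mm holes, 40 mm apart, along this face.
- spring_pin (a joint): How far the spring button is pushed in, m: 0 fully out, 0.007 flush, about 0.0095 when caught beneath the tube's wall. A domed brass pin 16 mm across, 7 mm proud when out, in the inner tube, pressed along clamp_axis z. Spring: 2.5 N fully out, 5 N flush, 6 N beneath the wall; it springs out by itself under a hole. 3 N from the side does not move it.
- glue_bottle: Bystander, loose: white glue bottle with a pointed cap, 135 mm tall, 48 mm across, standing. Origin: centre of its underside.
- glue_small: Bystander, loose: small white glue bottle with a pointed cap, 100 mm tall, 38 mm across, standing. Origin: centre of its underside.
- crayon_box: Bystander, loose: flat yellow carton, 75 x 120 x 24 mm, lying on the scan pad under the scanner head. Origin: centre of its underside.
- stapler: Bystander, loose: desk stapler, 145 mm long, 36 mm wide, 54 mm tall, its length along its x. Origin: centre of its underside.
- tape_dispenser: Bystander, loose: weighted black tape dispenser, 155 mm long, 56 mm wide, 81 mm tall, its length along its x. Origin: centre of its underside.
- marker: Bystander, loose: fat marker pen lying, 137 mm long, 20 mm wide, its length along its x. Origin: centre of its underside.
- notebook: Bystander, loose: spiral notebook lying flat, 140 x 205 x 16 mm. Origin: centre of its underside.

How it is judged:
On the way, in this order (a step that is already met when the one before it is completed fails the run):
1. the spring button is pressed flush while its tube is still in the first place (value of joint spring_pin above 0.0055 m and value of joint outer_tube between -0.006 and 0.006 m), for 0.05 s.
2. the outer tube is drawn outwards with the button caught beneath its wall (value of joint outer_tube between 0.012 and 0.034 m and value of joint spring_pin above 0.008 m), for 0.05 s.
At the end, for the whole second after the job is handed in: The outer tube rests one hole farther out (37 to 43 mm from where it began) and the spring button stands fully out in that hole (within 1.5 mm) (value of joint outer_tube between 0.037 and 0.043 m and value of joint spring_pin below 0.0015 m and velocity of joint outer_tube between -0.005 and 0.005 m/s); the robot touches nothing.
It fails at once if the outer tube is drawn on past the next hole (value of joint outer_tube above 0.052 m).
It fails at once if a loose thing on the counter is pushed more than 30 mm from its place (distance of any of glue_bottle, glue_small, crayon_box, stapler, tape_dispenser, marker, notebook from where it was at the start of the episode above 0.03 m).
It fails at once if a loose thing on the counter is tipped over (angle between any of glue_bottle, glue_small, crayon_box, stapler, tape_dispenser, marker, notebook's own z axis and vertical above 0.5 rad).
It also fails if it takes over 61 s, if anything falls off the work surface, if the arm or the gripper's body presses on something with over 40 N, if the wrist force passes 120 N, or if a joint passes its speed limit or range.

## Robot

A 6-joint arm with a two-finger parallel gripper is mounted at the origin on the work surface. World frame = base frame: x ahead of the robot, y to its left, z up, the work surface at z = 0. Lengths are in m, angles in rad, forces in N, time in s.
With the tool pointing down it reaches from about 0.3 to 0.875 m from the base axis. Payload 6.4 kg.
Tool frame: the origin (TCP) lies at the very end of the fingers, on their centre line; the grasp point (between the pads) lies 19 mm behind it; z points along the fingers, y is the direction in which the jaws open and shut (so a half turn about z gives the same grasp; the last joint's range is limited). The gripper opens to 88 mm and grips with 3 to 60 N. Pads are 18 mm wide; open, the fingers measure 123 mm over their backs; the gripper's body (75 mm by 187 mm) begins 45 mm behind the grasp point.
Start: joints at [-1.364, 0.181, 1.607, -0, 1.354, -0.206], TCP at [0.231, -0.527, 0.239] pointing down, gripper open.
Joint ranges: [-2.99, 2.99], [-0.89, 2.07], [0.3, 2.58], [-1.14, 4.28], [0, 2.63], [-3.12, 3.12]. Speed limits (rad/s): [2.57, 2.57, 3.01, 3.14, 3.14, 3.14].

## Interface

Orientations are given as a rotation vector (axis times angle).
In Python, from station import * gives the robot as it stands.
- The arm moves only by the tool servo_tool, never from a script. Its argument "moves" is text: rows parted by semicolons, each of 7 numbers parted by spaces: the shift along the tool's x, y, z in units of 25 mm (1.0 is 25 mm), then the turn, a rotation vector about the tool's x, y, z in units of 5 degrees (1.0 is 5 degrees), then the gripper's target within -1 to 1 (shut at 1, half-way at 0, fully open at -1). A call has 1 to 20 rows; each row shifts and turns the commanded pose from where the row before left it, along the tool's axes as they then stand; what a row does not reach is not made up. A row lasts 1/10 s, in which the tool goes at most 50 mm and 8.59 degrees, less where a joint would pass 70% of its speed; a pose out of reach is approached as far as the arm can. A call is refused whole if a number of a shift passes 1 or a number of a turn 1, either way. A call with a gripper value outside its range is refused whole. The fingers move at their own pace and stop on an object; "newtons" is the grip in N (left out, the last holds). Time passes only in rows, so rows that do not move let the fingers close. It gives the time, the measured TCP pose, the force and the opening at its end, in the units of the state.
- state(): the state, without advancing time (a new reading comes with each control period).
- grab_frame(name): name is "scene" or "side" or "wrist"; returns the picture (420x560x3 uint8, red, green, blue); there is no depth.
- camera_info(name): a dict with "fx", "fy", "cx", "cy" (pixels), "position" and "attitude" of the camera in the world. Camera axes: x right, y down, z forward; pixel columns grow to the right and rows downward; lengths in m; the calibration is good to about 2 mm. A picture is of the moment at which its call begins: read the wrist's pose just before it. camera_info takes no time and is no camera call; for the wrist camera it gives the pose at the moment of the call.
- sign_off(): hands the job in, once; it reports no verdict.
The state is a dict: "clock": time; "joints": joint angles; "dq": joint speeds; "joint_torque": joint torques, N m; "tcp_pos": TCP position; "tool_rot": TCP orientation; "ft_force": force on the tool from outside, world axes, zero at the start; "wrist_torque": the same for the moment, N m; "finger_gap": finger opening in m.
Only numpy, scipy, OpenCV 4.12 (cv2) and the standard library are available. Lean on these libraries where they do the work, as an engineer would, in place of code of your own. Each camera call takes 0.05 s, during which the arm holds its last target.

## Working session

There is one attempt and no reset: what is moved stays moved. The work goes in short steps, Python scripts to look and compute and a tool call to move; the robot and the scene stay as the last step left them, time stands still between calls to the robot, and variables do not carry over. Pictures are saved under pics/ and viewed, and the job is handed in when it is done.

Besides the shell and the picture viewer there is one more tool, called as name(argument=value, ...), one argument or row to a line, values as JSON. servo_tool: Moves the arm, as the interface text tells. Its arguments: {"type":"object","properties":{"moves":{"type":"string"},"newtons":{"type":"number"}},"required":["moves"]}

```bash
ls; mkdir -p pics; python3 - <<'E'
from station import *
import cv2
print(state())
for n in ("scene","side","wrist"):
    print(n,camera_info(n))
    cv2.imwrite(f"pics/{n}0.png",grab_frame(n)[:,:,::-1])
E
```

```text
pics
{'clock': 0.0, 'joints': array([-1.36430059e+00,  1.81523466e-01,  1.60795412e+00,  1.96808052e-06,
        1.35377235e+00, -2.06298853e-01]), 'dq': array([ 2.91625891e-04,  3.93502215e-04,  3.99320465e-04,  1.14268270e-03,
       -6.78168830e-04, -9.43117802e-06]), 'joint_torque': array([ 2.52655380e-03, -4.33861542e+01, -3.41847074e+01,  7.04359473e-02,
        3.86656530e-02, -1.43782463e-04]), 'tcp_pos': array([ 0.23058496, -0.52619112,  0.23784604]), 'tool_rot': array([-3.07329221e+00, -6.43481986e-01, -2.76066307e-06]), 'ft_force': array([ 0.42393059,  0.72627504, -0.33424696]), 'wrist_torque': array([-0.02231661, -0.00850918,  0.00947632]), 'finger_gap': 0.08821596968395023}
scene {'fx': 444.4942493358386, 'fy': 444.4942493358386, 'cx': 271.5387590754733, 'cy': 208.08410721538033, 'position': array([1.08640161, 0.3837931 , 0.9137394 ]), 'attitude': array([-1.08189229, -2.46881614,  0.94245823])}
side {'fx': 379.4283654173809, 'fy': 379.4283654173809, 'cx': 276.8899674471096, 'cy': 213.47173606366556, 'position': array([0.48355214, 0.52482726, 0.54725672]), 'attitude': array([-0.24504696,  2.65779717, -1.49987817])}
wrist {'fx': 308.8085234060834, 'fy': 308.8085234060834, 'cx': 283.43729962774864, 'cy': 212.1936636430819, 'position': array([ 0.30449397, -0.49224452,  0.38345838]), 'attitude': array([ 2.39914194, -1.56854233, -0.25097901])}
```

View pics/scene0.png

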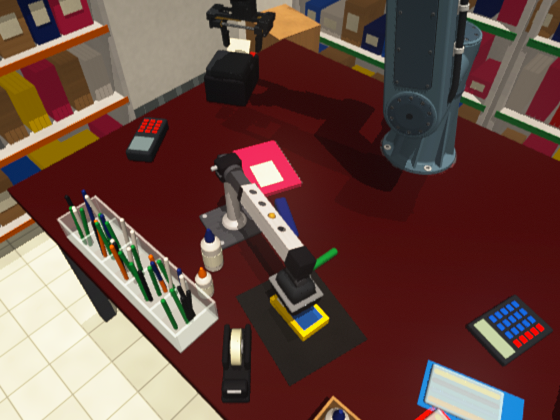

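View pics/side0.png

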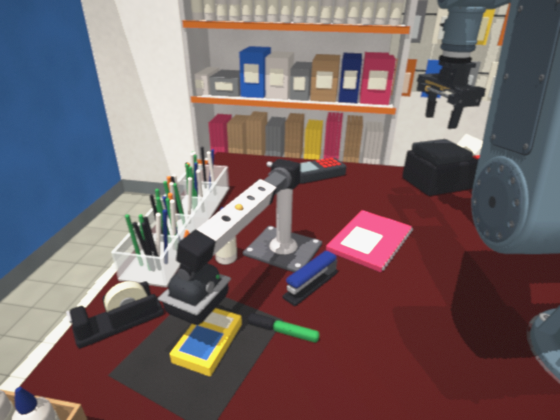

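View pics/wrist0.png

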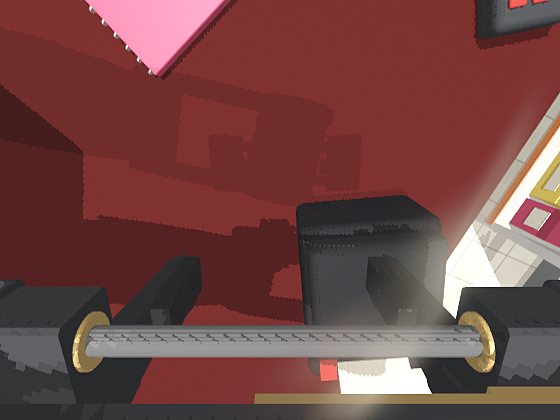

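The scene picture shows the brass button near (272,215), the side picture near (239,207). I'll enlarge both.

```bash
python3 - <<'E'
import cv2
a=cv2.imread("pics/scene0.png")[140:320,190:350]; cv2.imwrite("pics/scene0c.png",cv2.resize(a,None,fx=3.3,fy=3.3,interpolation=cv2.INTER_CUBIC))
b=cv2.imread("pics/side0.png")[150:320,150:340]; cv2.imwrite("pics/side0c.png",cv2.resize(b,None,fx=3.5,fy=3.5,interpolation=cv2.INTER_CUBIC))
E
```

```text
(no output)
```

View pics/scene0c.png

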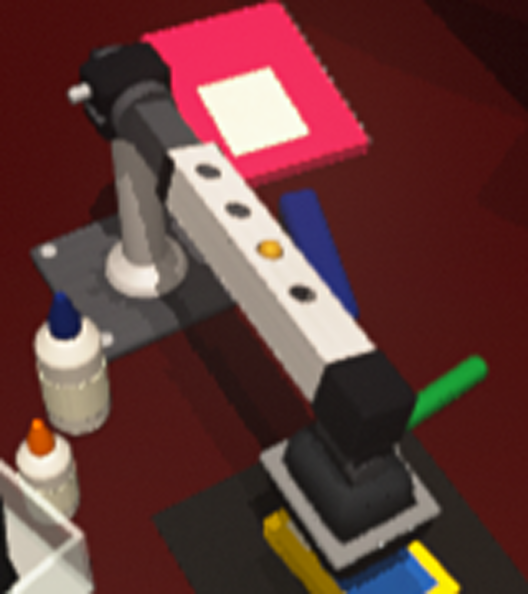

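View pics/side0c.png

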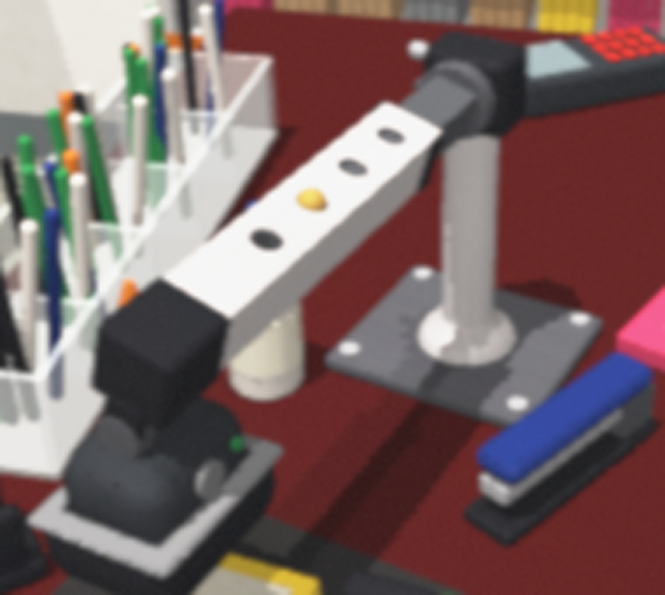

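```bash
cat > h.py <<'E'
import numpy as np
from scipy.spatial.transform import Rotation as R
from scipy.optimize import least_squares
def proj(ci,P):
    P=np.atleast_2d(P); Rc=R.from_rotvec(ci["attitude"]).as_matrix()
    q=(P-ci["position"])@Rc
    return np.c_[ci["fx"]*q[:,0]/q[:,2]+ci["cx"], ci["fy"]*q[:,1]/q[:,2]+ci["cy"]]
def ray(ci,uv):
    return R.from_rotvec(ci["attitude"]).apply([(uv[0]-ci["cx"])/ci["fx"],(uv[1]-ci["cy"])/ci["fy"],1])
def tri(cs,uvs):
    A=np.zeros((3,3));b=np.zeros(3)
    for c,u in zip(cs,uvs):
        d=ray(c,u);d/=np.linalg.norm(d);M=np.eye(3)-np.outer(d,d);A+=M;b+=M@c["position"]
    return np.linalg.solve(A,b)
def frame(p):
    sx,sy,yaw,roll=p[:4]
    Y=np.array([-np.sin(yaw),np.cos(yaw),0]);X=np.array([np.cos(yaw),np.sin(yaw),0]);Z=np.array([0,0,1.])
    zf=-np.sin(roll)*X+np.cos(roll)*Z; xf=np.cos(roll)*X+np.sin(roll)*Z
    return np.array([sx,sy,.2]),xf,Y,zf
E
python3 - <<'E'
from station import *; from h import *
sc,sd=camera_info("scene"),camera_info("side")
S=lambda c:((c[0]+.5)/3.3-.5+190,(c[1]+.5)/3.3-.5+140)
D=lambda c:((c[0]+.5)/3.5-.5+150,(c[1]+.5)/3.5-.5+150)
scn=dict(h1=(208,171),h2=(238,210),b=(270,249),h4=(302,293),ca=(170,150),cb=(215,145))
sdn=dict(h1=(391,135),h2=(352,167),b=(312,199),h4=(266,239),ca=(441,132),cb=(387,102))
T={}
for k in scn:
    T[k]=tri((sc,sd),(S(scn[k]),D(sdn[k]))); print(k,T[k].round(4))
    k2={'ca':'cb','cb':'ca'}.get(k,k)
    if k2!=k: print('swapped',k,tri((sc,sd),(S(scn[k]),D(sdn[k2]))).round(4))
E
```

```text
h1 [ 0.6228 -0.1006  0.2167]
h2 [ 0.6348 -0.0619  0.2168]
b [ 0.6459 -0.0237  0.218 ]
h4 [0.658  0.0142 0.2165]
ca [ 0.6065 -0.1545  0.1908]
swapped ca [ 0.6306 -0.1278  0.2231]
cb [ 0.6219 -0.0941  0.2416]
swapped cb [ 0.5986 -0.1179  0.2119]
```

```bash
python3 - <<'E'
from station import *; from h import *
sc,sd=camera_info("scene"),camera_info("side")
S=lambda c:((c[0]+.5)/3.3-.5+190,(c[1]+.5)/3.3-.5+140)
D=lambda c:((c[0]+.5)/3.5-.5+150,(c[1]+.5)/3.5-.5+150)
scn=dict(h1=(208,171),h2=(238,210),b=(270,249),h4=(302,293),cp=(170,150),cm=(215,145))
sdn=dict(h1=(391,135),h2=(352,167),b=(312,199),h4=(266,239),cm=(441,132),cp=(387,102))
loc=dict(h1=(0,-.08,.018),h2=(0,-.04,.018),b=(0,0,.0215),h4=(0,.04,.018),cp=(.018,-.105,.018),cm=(-.018,-.105,.018))
ks=list(scn)
sf=(-32,250),(107,352)
fs=[(-.075,-.065),(.075,-.065),(.075,.065),(-.075,.065)]
def model(p):
    O,X,Y,Z=frame(p)
    P=np.array([O+loc[k][0]*X+(p[4]+loc[k][1])*Y+loc[k][2]*Z for k in ks])
    return P
def res(p):
    P=model(p)
    return np.r_[(proj(sc,P)-[S(scn[k]) for k in ks]+p[5:7]).ravel(),(proj(sd,P)-[D(sdn[k]) for k in ks]+p[7:9]).ravel(),p[5:9]/2]
# button fixes along; foot origin from side: post base centre
O0=np.array([.6459,-.0237])-.175*np.array([.293,.955])
r=least_squares(res,np.r_[O0,-.297,.25,.175,0,0,0,0])
print(r.x.round(4)); print(r.fun.round(1))
p=r.x; O,X,Y,Z=frame(p); B=O+p[4]*Y+.018*Z; print("button face pt",B,"Y",Y,"Z",Z)
# foot corners predicted (depends on d split)
for d in (.15,.165,.18,.2):
    o=np.array([*(B-.018*Z-d*Y)[:2],0]); Xs=np.array([np.cos(p[2]),np.sin(p[2]),0])
    F=np.array([o+a*Xs+b*Y+[0,0,.012] for a,b in fs])
    print(d,o.round(3),((proj(sc,F)-[190,140])*3.3).round(0).tolist(),((proj(sd,F)-150)*3.5).round(0).tolist())
E
```

```text
[ 2.0993  4.5518 -0.3063  0.3189 -4.7997 -0.3065 -0.6381 -0.3006  0.5457]
[ 0.3  0.1  0.2  0.1  0.3 -0.6  0.   0.4 -0.5  0.3 -0.2 -0.1  0.1  0.3
  0.3  0.1  0.1 -0.9 -0.3 -0.1 -0.1  0.  -0.   0.5 -0.2 -0.3 -0.2  0.3]
button face pt [ 0.64653076 -0.02272148  0.21709241] Y [0.30156891 0.95344438 0.        ] Z [-0.29893387  0.09455104  0.94957814]
0.15 [ 0.607 -0.167  0.   ] [[214.0, 211.0], [48.0, 281.0], [119.0, 397.0], [293.0, 318.0]] [[583.0, 345.0], [390.0, 286.0], [290.0, 384.0], [499.0, 458.0]]
0.165 [ 0.602 -0.182  0.   ] [[205.0, 200.0], [40.0, 268.0], [110.0, 383.0], [283.0, 305.0]] [[591.0, 334.0], [400.0, 276.0], [303.0, 372.0], [510.0, 444.0]]
0.18 [ 0.598 -0.196  0.   ] [[197.0, 189.0], [33.0, 256.0], [102.0, 369.0], [274.0, 293.0]] [[600.0, 322.0], [410.0, 266.0], [315.0, 360.0], [520.0, 430.0]]
0.2 [ 0.592 -0.215  0.   ] [[186.0, 174.0], [23.0, 240.0], [91.0, 351.0], [261.0, 276.0]] [[610.0, 308.0], [423.0, 253.0], [331.0, 344.0], [534.0, 412.0]]
```

```bash
cat >> h.py <<'E'
p0=[0,0,-.3063,.30]
_,XF,YF,ZF=frame(p0)
BT=np.array([.6465,-.0227,.2171])   # hole centre on face
RT=np.c_[XF,-YF,-ZF]
def togo(st,goal,Rg=None):
    Rt=R.from_rotvec(st["tool_rot"]).as_matrix()
    d=Rt.T@(np.array(goal)-st["tcp_pos"])/.025
    rr=np.degrees(R.from_matrix(Rt.T@(RT if Rg is None else Rg)).as_rotvec())/5
    print("shift units",d.round(3),"turn units",rr.round(3),"face coords (x,y,z mm)",(1000*np.array([ (st["tcp_pos"]-BT)@a for a in (XF,YF,ZF)])).round(1),"F face",np.array([st["ft_force"]@a for a in (XF,YF,ZF)]).round(2),"t",st["clock"],"gap",round(st["finger_gap"],4))
E
python3 - <<'E'
from station import *; from h import *
togo(state(),BT+.1*ZF)
E
```

```text
shift units [ 22.431 -12.56   -2.963] turn units [-1.251  3.291  8.175] face coords (x,y,z mm) [-227.6 -605.6   92.3] F face [ 1.29  0.37 -0.11] t 0.15 gap 0.0883
```

servo_tool(
  moves="0 0 -1 0 0 0 1; 0 0 -1 0 0 0 1; 0 0 -1 0 0 0 1; 0 0 -1 -0.139 0.366 0.908 1; 0 0 -1 -0.139 0.366 0.908 1; 0 0 -0.5 -0.139 0.366 0.908 1; 0 0 0 -0.139 0.366 0.908 1; 0 0 0 -0.139 0.366 0.908 1; 0 0 0 -0.139 0.366 0.908 1; 0 0 0 -0.139 0.366 0.908 1; 0 0 0 -0.139 0.366 0.908 1; 0 0 0 -0.139 0.366 0.908 1; 0 0 0 0 0 0 1",
  newtons=40,
)

```text
clock: 1.45
tcp_pos: [0.2285, -0.5263, 0.3757]
tool_rot: [3.025, -0.469, 0.459]
ft_force: [1.1, 1.1, 0.4]
finger_gap: 0.0004
```

```bash
python3 - <<'E'
from station import *; from h import *
togo(state(),BT+.12*ZF); print(state()["tcp_pos"],state()["joints"])
E
```

```text
shift units [  7.522 -24.258   4.17 ] turn units [ 0.006 -0.01  -0.013] face coords (x,y,z mm) [-188.8 -606.2  224.4] F face [0.81 1.35 0.18] t 1.45 gap 0.0004
[ 0.22849907 -0.52627903  0.37567668] [-1.52542991 -0.0262267   1.58302307  0.28289283  1.48149813  0.34213685]
```

servo_tool(
  moves="0.35 -1 0 0 0 0 1; 0.35 -1 0 0 0 0 1; 0.35 -1 0 0 0 0 1; 0.35 -1 0 0 0 0 1; 0.35 -1 0 0 0 0 1; 0.35 -1 0 0 0 0 1; 0.35 -1 0 0 0 0 1; 0.35 -1 0 0 0 0 1; 0.35 -1 0 0 0 0 1; 0.35 -1 0 0 0 0 1; 0.35 -1 0 0 0 0 1; 0.35 -1 0 0 0 0 1; 0.35 -1 0 0 0 0 1; 0.35 -1 0 0 0 0 1; 0.35 -1 0 0 0 0 1; 0.35 -1 0 0 0 0 1; 0.35 -1 0 0 0 0 1; 0.35 -1 0 0 0 0 1; 0.35 -1 0 0 0 0 1; 0.35 -1 0 0 0 0 1",
)

```text
clock: 3.45
tcp_pos: [0.5396, -0.0991, 0.4276]
tool_rot: [3.025, -0.462, 0.457]
ft_force: [0.1, -0.7, 0.2]
finger_gap: 0.001
```

servo_tool(
  moves="0.1 -1 0.8 0 0 0 1; 0.1 -1 0.8 0 0 0 1; 0.1 -1 0.8 0 0 0 1; 0.1 -1 0.8 0 0 0 1; 0 0 0 0 0 0 1; 0 0 0 0 0 0 1",
)

```text
clock: 4.05
tcp_pos: [0.6007, -0.0146, 0.3535]
tool_rot: [3.025, -0.462, 0.456]
ft_force: [-1.0, -0.6, 0.3]
finger_gap: 0.0006
```

```bash
python3 - <<'E'
from station import *; from h import *
import cv2
s=state(); togo(s,BT+.12*ZF); print(s["tcp_pos"],s["joints"])
for n in ("side","wrist"):
    print(camera_info(n)); im=grab_frame(n)[:,:,::-1]; cv2.imwrite(f"pics/{n}1.png",im)
E
```

```text
shift units [ 0.151 -0.243  0.957] turn units [0.016 0.008 0.041] face coords (x,y,z mm) [ -3.7  -6.1 143.9] F face [-0.63 -0.84  0.53] t 4.05 gap 0.0006
[ 0.60070487 -0.01457479  0.35349328] [-0.20514285 -0.02752509  1.6271846  -0.0328888   1.2443906   1.67445062]
{'fx': 379.4283654173809, 'fy': 379.4283654173809, 'cx': 276.8899674471096, 'cy': 213.47173606366556, 'position': array([0.48355214, 0.52482726, 0.54725672]), 'attitude': array([-0.24504696,  2.65779717, -1.49987817])}
{'fx': 308.8085234060834, 'fy': 308.8085234060834, 'cx': 283.43729962774864, 'cy': 212.1936636430819, 'position': array([ 0.633125  , -0.02364287,  0.51758745]), 'attitude': array([ 1.85203673, -2.52422472, -0.01723242])}
```

View pics/wrist1.png

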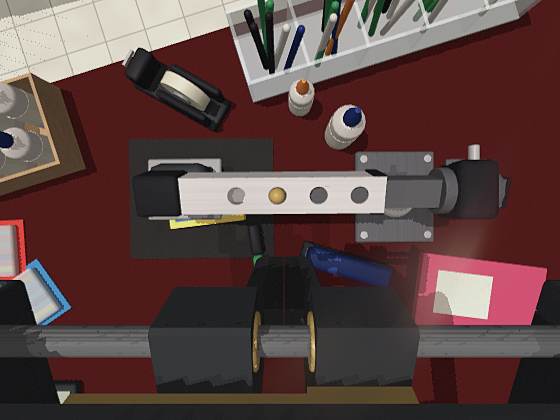

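View pics/side1.png

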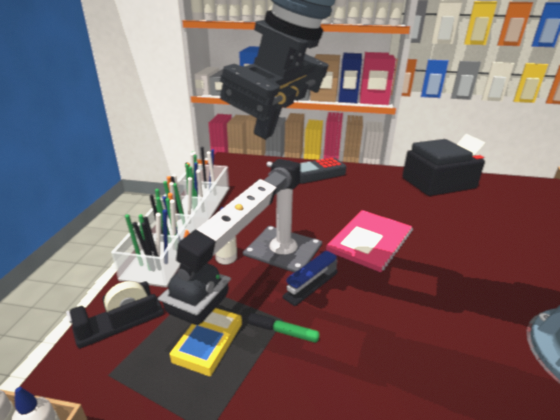

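```bash
python3 - <<'E'
import cv2
a=cv2.imread("pics/wrist1.png")[160:300,170:400]; cv2.imwrite("pics/wrist1c.png",cv2.resize(a,None,fx=3.4,fy=3.4,interpolation=cv2.INTER_CUBIC))
E
```

```text
(no output)
```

View pics/wrist1c.png

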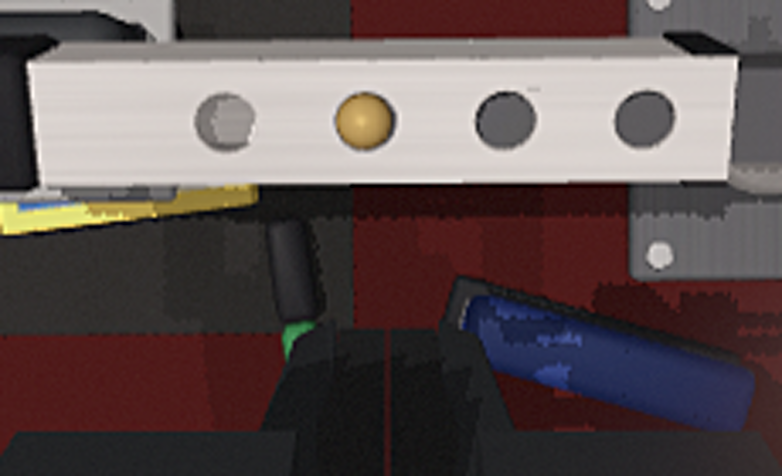

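```bash
python3 - <<'E'
from station import *; from h import *
sc,sd,w=camera_info("scene"),camera_info("side"),camera_info("wrist")
def mk(s,ox,oy): return lambda c:((c[0]+.5)/s-.5+ox,(c[1]+.5)/s-.5+oy)
obs=[(sc,mk(3.3,190,140),dict(h1=(208,171),h2=(238,210),b=(270,249),h4=(302,293),cp=(170,150),cm=(215,145))),
(sd,mk(3.5,150,150),dict(h1=(391,135),h2=(352,167),b=(312,199),h4=(266,239),cm=(441,132),cp=(387,102))),
(w,mk(3.4,170,160),dict(h4=(225,122),b=(365,121),h2=(505,120),h1=(644,119),cp=(738,55),cm=(728,180),ep=(35,62),em=(40,187)))]
# sides of image: scene ca corners: (170,150) belongs to +X
loc=dict(h1=(0,-.08,.018),h2=(0,-.04,.018),b=(0,0,.0215),h4=(0,.04,.018),cp=(.018,-.105,.018),cm=(-.018,-.105,.018),ep=(.018,.095,.018),em=(-.018,.095,.018))
Ty=.185
def res(p,use=(0,1,2)):
    O,X,Y,Z=frame([0,0,p[2],p[3]]); B=np.array([p[0],p[1],.2]);out=[]
    for i in use:
        c,f,d=obs[i]
        P=np.array([B+loc[k][0]*X+loc[k][1]*Y+loc[k][2]*Z for k in d])
        out.append((proj(c,P)-[f(v) for v in d.values()]+p[4+2*i:6+2*i]).ravel())
    return np.r_[np.concatenate(out),p[4:]/1.0*2]
for use in ((0,1),(2,),(0,1,2)):
    r=least_squares(res,np.r_[.65,-.023,-.3,.28,np.zeros(6)],kwargs=dict(use=use))
    O,X,Y,Z=frame([0,0,r.x[2],r.x[3]]); print(use,r.x.round(4),"rms",np.sqrt(np.mean(r.fun**2)).round(2),"face pt",(np.array([r.x[0],r.x[1],.2])+.018*Z).round(4))
E
```

```text
(0, 1) [ 0.6522 -0.0248 -0.3061  0.3257 -0.1016 -0.3856 -0.1653  0.3808  0.
  0.    ] rms 0.4 face pt [ 0.6467 -0.023   0.2171]
(2,) [ 0.649  -0.0236 -0.2969  0.1652 -0.     -0.      0.     -0.     -0.0055
 -0.0018] rms 0.46 face pt [ 0.6462 -0.0227  0.2178]
(0, 1, 2) [ 0.6505 -0.024  -0.2982  0.2484 -0.1436 -0.334  -0.1533  0.4643  0.0189
  0.022 ] rms 0.52 face pt [ 0.6463 -0.0227  0.2174]
```

```bash
python3 - <<'E'
import cv2
I=cv2.INTER_CUBIC
a=cv2.imread("pics/wrist1.png")[160:220,340:400]; a=cv2.resize(a,None,fx=6.5,fy=6.5,interpolation=I)
b=cv2.imread("pics/side0.png")[170:235,235:295]; b=cv2.resize(b,(390,390*65//60),interpolation=I)
cv2.imwrite("pics/c1.png",a);cv2.imwrite("pics/c2.png",b)
c=cv2.imread("pics/scene0.png")[175:215,230:290]; cv2.imwrite("pics/c3.png",cv2.resize(c,None,fx=10,fy=10,interpolation=I))
E
```

```text
(no output)
```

View pics/c1.png

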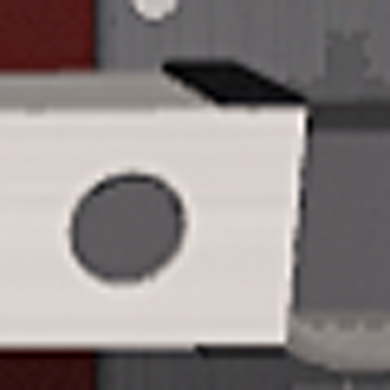

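View pics/c2.png

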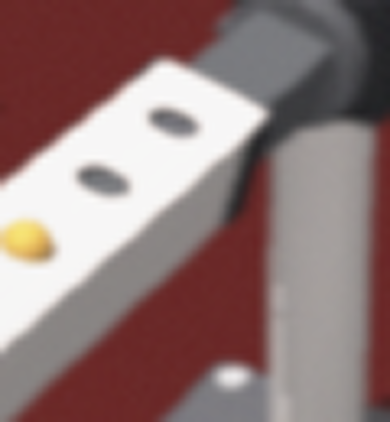

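View pics/c3.png

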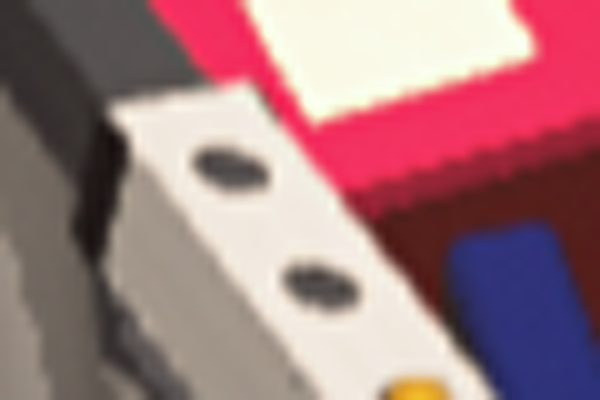

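```bash
python3 - <<'E'
from station import *; from h import *
sc,sd,w=camera_info("scene"),camera_info("side"),camera_info("wrist")
def mk(s,ox,oy): return lambda c:((c[0]+.5)/s-.5+ox,(c[1]+.5)/s-.5+oy)
c1=mk(6.5,340,160);c2=mk(6.5,235,170);c3=mk(10,230,175)
W=mk(3.4,170,160);D=mk(3.5,150,150);S=mk(3.3,190,140)
obs=[(sc,dict(h1=c3((230,169)),h2=c3((321,288)),b=S((270,249)),h4=S((302,293)),cp=c3((112,103)),cm=c3((250,80)))),
(sd,dict(h1=c2((174,121)),h2=c2((103,180)),b=D((312,199)),h4=D((266,239)),cm=c2((268,112)),cp=c2((163,57)),n0=c2((205,238)),n1=c2((10,415)))),
(w,dict(h4=W((225,122)),b=W((365,121)),h2=W((505,120)),h1=c1((128,228)),cp=c1((308,105)),cm=c1((288,350)),ep=W((35,62)),em=W((40,187)),n2=c1((10,77)),n3=W((100,42))))]
loc=dict(h1=(0,-.08,.018),h2=(0,-.04,.018),b=(0,0,.0215),h4=(0,.04,.018),cp=(.018,-.105,.018),cm=(-.018,-.105,.018),ep=(.018,.095,.018),em=(-.018,.095,.018))
def res(p,use=(0,1,2)):
    O,X,Y,Z=frame([0,0,p[2],p[3]]); B=np.array([p[0],p[1],.2]);out=[]
    for k,s in (('n0',-1),('n1',-1),('n2',1),('n3',1)): loc[k]=(s*.018,p[10+int(k[1])],-.018)
    for i in use:
        c,d=obs[i]
        P=np.array([B+loc[k][0]*X+loc[k][1]*Y+loc[k][2]*Z for k in d])
        out.append((proj(c,P)-list(d.values())+p[4+2*i:6+2*i]).ravel())
    return np.r_[np.concatenate(out),p[4:10]*2]
for use in ((0,1),(1,),(2,),(0,1,2)):
    r=least_squares(res,np.r_[.65,-.023,-.3,.28,np.zeros(6),-.09,0,-.05,0],kwargs=dict(use=use))
    C=np.linalg.pinv(r.jac.T@r.jac)*.25
    O,X,Y,Z=frame([0,0,r.x[2],r.x[3]]); print(use,r.x.round(4),"sd roll",np.sqrt(C[3,3]).round(3),"rms",np.sqrt(np.mean(r.fun**2)).round(2),"face pt",(np.array([r.x[0],r.x[1],.2])+.018*Z).round(4))
E
```

```text
(0, 1) [ 0.6513 -0.0247 -0.3026  0.2808 -0.1267 -0.4413 -0.1689  0.3917 -0.
 -0.     -0.0843  0.0229 -0.05    0.    ] sd roll 0.022 rms 0.43 face pt [ 0.6466 -0.0232  0.2173]
(1,) [ 0.6511 -0.0219 -0.2969  0.2878 -0.      0.      0.0067 -0.0577 -0.
 -0.     -0.0853  0.022  -0.05    0.    ] sd roll 0.024 rms 0.27 face pt [ 0.6463 -0.0204  0.2173]
(2,) [ 0.6504 -0.0241 -0.2991  0.2452 -0.      0.     -0.      0.     -0.0075
 -0.007  -3.7619 -2.9263 -0.0678  0.0843] sd roll 0.012 rms 0.52 face pt [ 0.6462 -0.0228  0.2175]
(0, 1, 2) [ 0.6506 -0.0242 -0.2993  0.2527 -0.2199 -0.438  -0.2405  0.3215 -0.025
  0.0897 -0.0833  0.0239 -0.0677  0.0843] sd roll 0.01 rms 0.52 face pt [ 0.6463 -0.0228  0.2174]
```

```bash
sed -i 's/^p0=.*/p0=[0,0,-.2995,.255]/; s/^BT=np.array(\[[^]]*\])/BT=np.array([.6463,-.0228,.2174])/' h.py; python3 - <<'E'
from station import *; from h import *
togo(state(),BT+.03*ZF-.005*YF)
E
```

```text
shift units [ 0.152 -0.079  4.6  ] turn units [ 0.039 -0.541 -0.062] face coords (x,y,z mm) [ -9.2  -6.6 144.7] F face [ 0.63 -0.81  0.77] t 4.15 gap 0.0005
```

servo_tool(
  moves="0 0 0 0.04 -0.54 -0.06 1; 0.37 -0.06 0.6 0 0 0 1; 0 0 1 0 0 0 1; 0 0 1 0 0 0 1; 0 0 1 0 0 0 1; 0 0 0.7 0 0 0 1; 0 0 0.3 0 0 0 1; 0 0 0 0 0 0 1; 0 0 0 0 0 0 1",
)

```text
clock: 5.05
tcp_pos: [0.638, -0.0252, 0.2466]
tool_rot: [3.045, -0.461, 0.392]
ft_force: [-0.4, 0.3, 0.1]
finger_gap: 0.0001
```

```bash
python3 - <<'E'
from station import *; from h import *
import cv2
s=state(); togo(s,BT+.03*ZF-.005*YF)
a=grab_frame("wrist")[:,:,::-1]; cv2.imwrite("pics/wrist2.png",a)
b=grab_frame("side")[140:290,160:340,::-1]; cv2.imwrite("pics/side2.png",cv2.resize(b,None,fx=3.8,fy=3.8,interpolation=cv2.INTER_CUBIC))
E
```

```text
shift units [-0.015  0.008  0.005] turn units [-0.007 -0.011 -0.014] face coords (x,y,z mm) [ 0.4 -4.8 30.1] F face [-0.44  0.12  0.27] t 5.05 gap 0.0001
```

View pics/wrist2.png

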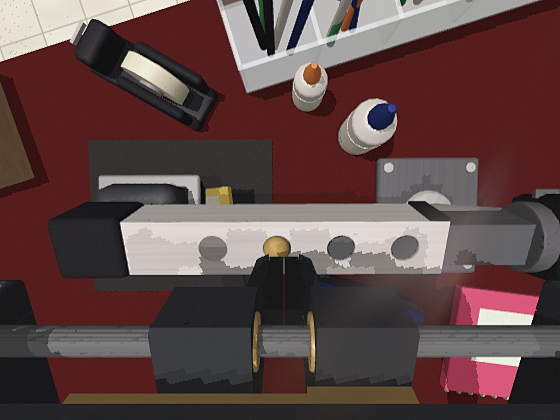

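View pics/side2.png

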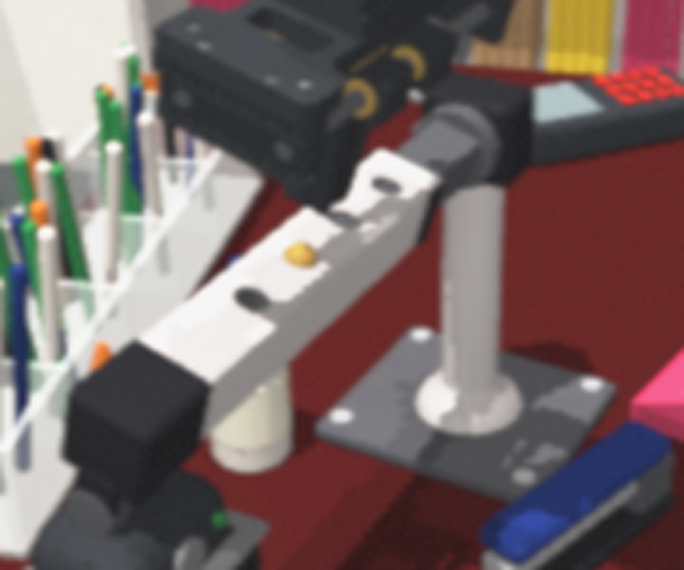

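servo_tool(
  moves="-0.02 0 0.4 0 0 0 1; 0 0 0.36 0 0 0 1; 0 0 0.04 0 0 0 1; 0 0 0 0 0 0 1; 0 0 0 0 0 0 1",
)

```text
clock: 5.65
tcp_pos: [0.6419, -0.0259, 0.2254]
tool_rot: [3.046, -0.46, 0.389]
ft_force: [-0.8, 0.0, -0.9]
finger_gap: 0.0007
```

```bash
python3 - <<'E'
from station import *; from h import *
import cv2
s=state(); togo(s,BT-.005*YF)
a=grab_frame("wrist")[200:340,200:380,::-1]; cv2.imwrite("pics/wrist3.png",cv2.resize(a,None,fx=4,fy=4,interpolation=cv2.INTER_CUBIC))
b=grab_frame("side")[160:260,190:320,::-1]; cv2.imwrite("pics/side3.png",cv2.resize(b,None,fx=5,fy=5,interpolation=cv2.INTER_CUBIC))
E
```

```text
shift units [0.048 0.028 0.344] turn units [-0.008  0.015 -0.008] face coords (x,y,z mm) [-1.2 -4.3  8.6] F face [-0.94 -0.2  -0.67] t 5.65 gap 0.0007
```

View pics/wrist3.png

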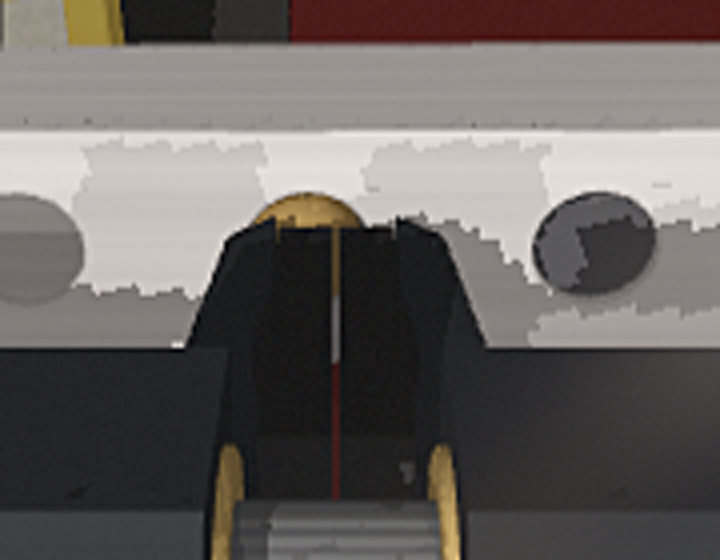

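View pics/side3.png

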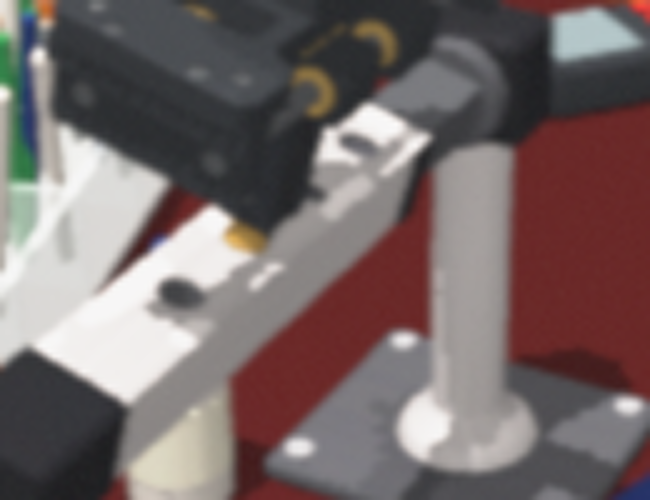

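servo_tool(
  moves="0.05 0 0.06 0 0 0 1; 0 0 0.06 0 0 0 1; 0 0 0.06 0 0 0 1; 0 0 0.04 0 0 0 1; 0 0 0 0 0 0 1; 0 0 0 0 0 0 1",
)

```text
clock: 6.35
tcp_pos: [0.6445, -0.0268, 0.2209]
tool_rot: [3.045, -0.461, 0.39]
ft_force: [-0.1, 0.7, 3.4]
finger_gap: 0.0004
```

```bash
python3 - <<'E'
from station import *; from h import *
s=state(); togo(s,BT-.005*YF)
E
```

```text
shift units [-0.016  0.027  0.141] turn units [-0.009  0.004 -0.009] face coords (x,y,z mm) [ 0.4 -4.3  3.5] F face [0.61 0.62 3.32] t 6.35 gap 0.0004
```

servo_tool(
  moves="0 0 0.06 0 0 0 1; 0 0 0.06 0 0 0 1; 0 0 0.04 0 0 0 1; 0 0 0.02 0 0 0 1; 0 0 0 0 0 0 1; 0 0 0 0 0 0 1",
)

```text
clock: 6.95
tcp_pos: [0.6456, -0.0271, 0.2166]
tool_rot: [3.045, -0.461, 0.39]
ft_force: [-0.5, 0.7, 4.6]
finger_gap: 0.0003
```

```bash
python3 - <<'E'
from station import *; from h import *
s=state(); togo(s,BT-.005*YF)
E
```

```text
shift units [-0.017  0.027 -0.038] turn units [-0.008  0.003 -0.009] face coords (x,y,z mm) [ 0.4 -4.3 -0.9] F face [0.49 0.48 4.64] t 6.95 gap 0.0003
```

servo_tool(
  moves="0 0 0.03 0 0 0 1; 0 0 0.02 0 0 0 1; 0 0 0 0 0 0 1; 0 0 0 0 0 0 1",
)

```text
clock: 7.35
tcp_pos: [0.646, -0.0272, 0.2161]
tool_rot: [3.045, -0.46, 0.391]
ft_force: [-2.7, 1.7, 9.3]
finger_gap: 0.0006
```

```bash
python3 - <<'E'
from station import *; from h import *
s=state(); togo(s,BT-.005*YF)
E
```

```text
shift units [-0.024  0.029 -0.06 ] turn units [-0.008 -0.001 -0.007] face coords (x,y,z mm) [ 0.6 -4.3 -1.5] F face [-0.62  0.82  9.79] t 7.35 gap 0.0006
```

servo_tool(
  moves="0 0 0.03 0 0 0 1; 0 0 0.02 0 0 0 1; 0 0 0 0 0 0 1; 0 0 0 0 0 0 1",
)

```text
clock: 7.75
tcp_pos: [0.6463, -0.0272, 0.2156]
tool_rot: [3.045, -0.46, 0.391]
ft_force: [-5.4, 1.9, 12.5]
finger_gap: 0.0004
```

```bash
python3 - <<'E'
from station import *; from h import *
s=state(); togo(s,BT-.005*YF)
E
```

```text
shift units [-0.032  0.031 -0.081] turn units [-0.008 -0.006 -0.006] face coords (x,y,z mm) [ 0.8 -4.2 -2. ] F face [-2.37  0.2  13.55] t 7.75 gap 0.0004
```

servo_tool(
  moves="0 0 0.03 0 0 0 1; 0 0 0.02 0 0 0 1; 0 0 0 0 0 0 1; 0 -0.04 0 0 0 0 1; 0 -0.04 0 0 0 0 1; 0 -0.04 0 0 0 0 1; 0 0 0 0 0 0 1",
)

```text
clock: 8.45
tcp_pos: [0.6472, -0.0254, 0.2151]
tool_rot: [3.043, -0.46, 0.391]
ft_force: [-11.2, -1.4, 17.7]
finger_gap: 0.0005
```

```bash
python3 - <<'E'
from station import *; from h import *
s=state(); togo(s,BT-.005*YF)
E
```

```text
shift units [-0.042  0.11  -0.105] turn units [ 0.014 -0.008 -0.005] face coords (x,y,z mm) [ 1.1 -2.3 -2.6] F face [-5.46 -4.6  19.76] t 8.45 gap 0.0005
```

servo_tool(
  moves="-0.02 -0.04 0 0 0 0 1; -0.01 -0.04 0 0 0 0 1; 0 -0.04 0 0 0 0 1; 0 0 0 0 0 0 1",
)

```text
clock: 8.85
tcp_pos: [0.6478, -0.0227, 0.2151]
tool_rot: [3.043, -0.46, 0.392]
ft_force: [-8.7, -2.5, 17.5]
finger_gap: 0.0004
```

```bash
python3 - <<'E'
from station import *; from h import *
s=state(); togo(s,BT-.005*YF)
E
```

```text
shift units [-0.031  0.223 -0.103] turn units [ 0.016 -0.02  -0.006] face coords (x,y,z mm) [ 0.8  0.6 -2.6] F face [-2.87 -4.98 18.81] t 8.85 gap 0.0004
```

```bash
python3 - <<'E'
from station import *; from h import *
import cv2
b=grab_frame("side")[140:300,150:330,::-1]; cv2.imwrite("pics/side4.png",cv2.resize(b,None,fx=4,fy=4,interpolation=cv2.INTER_CUBIC))
a=cv2.imread("pics/side0.png")[140:300,150:330]; cv2.imwrite("pics/side0d.png",cv2.resize(a,None,fx=4,fy=4,interpolation=cv2.INTER_CUBIC))
E
```

```text
(no output)
```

View pics/side4.png

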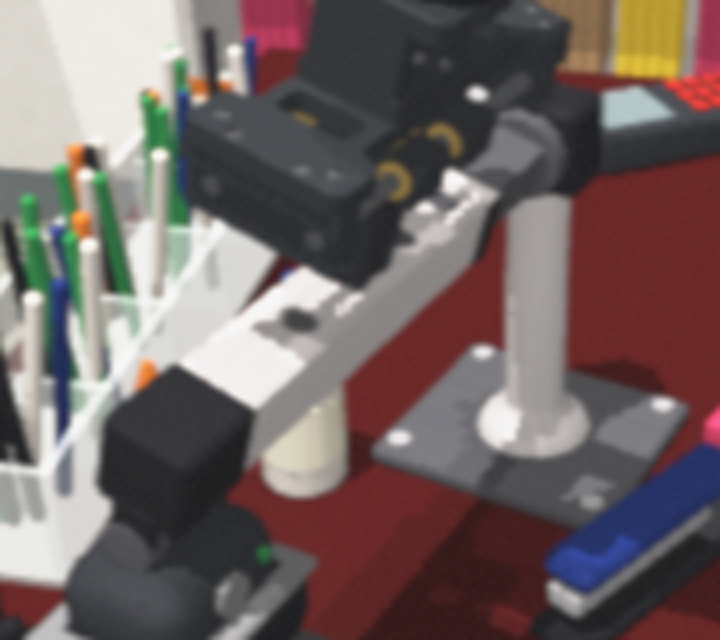

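View pics/side0d.png

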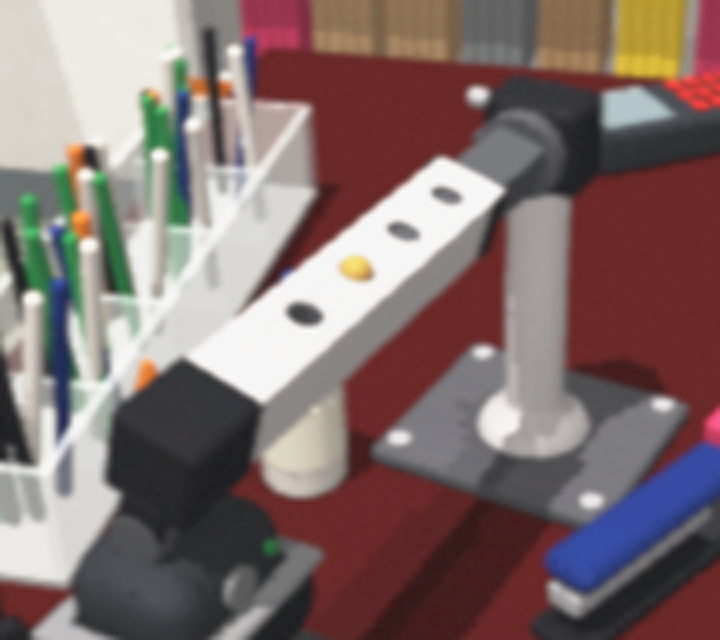

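servo_tool(
  moves="0 -0.04 0 0 0 0 1; 0 -0.04 0 0 0 0 1; 0 -0.04 0 0 0 0 1; 0 -0.04 0 0 0 0 1; 0 -0.04 0 0 0 0 1; 0 0 0 0 0 0 1",
)

```text
clock: 9.5
tcp_pos: [0.6493, -0.0181, 0.215]
tool_rot: [3.042, -0.461, 0.392]
ft_force: [-8.6, -2.1, 16.0]
finger_gap: 0.0006
```

```bash
python3 - <<'E'
from station import *; from h import *
s=state(); togo(s,BT-.005*YF)
import cv2
b=grab_frame("side")[140:300,150:330,::-1]; cv2.imwrite("pics/side5.png",cv2.resize(b,None,fx=4,fy=4,interpolation=cv2.INTER_CUBIC))
E
```

```text
shift units [-0.032  0.413 -0.106] turn units [ 0.017 -0.018 -0.01 ] face coords (x,y,z mm) [ 0.8  5.3 -2.7] F face [-3.33 -4.54 17.45] t 9.5 gap 0.0006
```

View pics/side5.png

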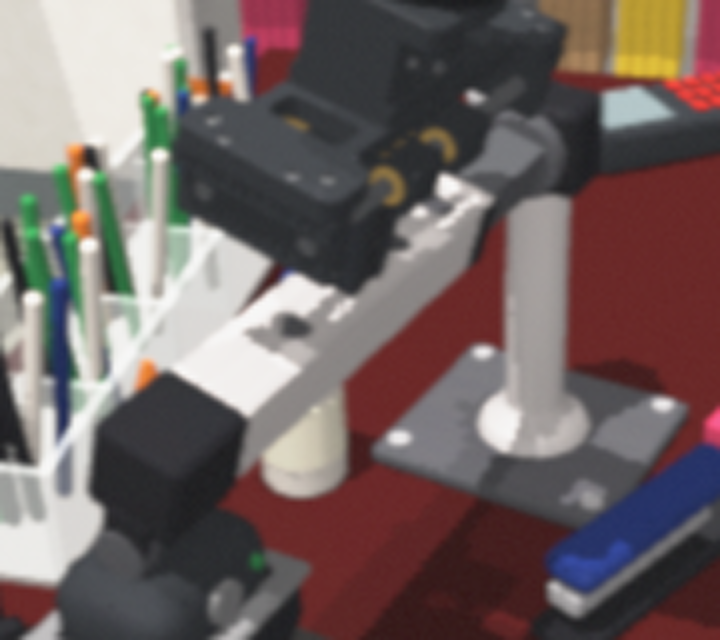

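servo_tool(
  moves="0 -0.04 0 0 0 0 1; 0 -0.04 0 0 0 0 1; 0 -0.04 0 0 0 0 1; 0 -0.04 0 0 0 0 1; 0 -0.04 0 0 0 0 1; 0 -0.04 0 0 0 0 1; 0 -0.04 0 0 0 0 1; 0 -0.04 0 0 0 0 1; 0 -0.04 0 0 0 0 1; 0 -0.04 0 0 0 0 1; 0 -0.04 0 0 0 0 1; 0 -0.04 0 0 0 0 1; 0 -0.04 0 0 0 0 1; 0 -0.04 0 0 0 0 1; 0 0 0 0 0 0 1",
)

```text
clock: 11.05
tcp_pos: [0.6535, -0.0042, 0.2148]
tool_rot: [3.043, -0.46, 0.392]
ft_force: [-7.8, -1.0, 14.9]
finger_gap: 0.0003
```

```bash
python3 - <<'E'
from station import *; from h import *
s=state(); togo(s,BT-.005*YF)
import cv2
b=grab_frame("side")[140:300,150:330,::-1]; cv2.imwrite("pics/side6.png",cv2.resize(b,None,fx=4,fy=4,interpolation=cv2.INTER_CUBIC))
E
```

```text
shift units [-0.026  0.995 -0.113] turn units [ 0.009 -0.017 -0.006] face coords (x,y,z mm) [ 0.7 19.9 -2.8] F face [-3.19 -3.24 16.19] t 11.05 gap 0.0003
```

View pics/side6.png

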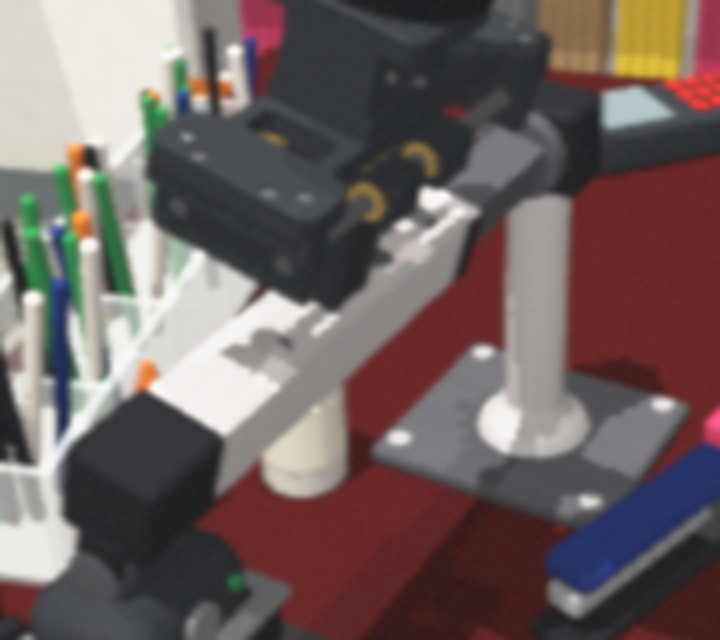

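servo_tool(
  moves="0 -0.04 0 0 0 0 1; 0 -0.04 0 0 0 0 1; 0 -0.04 0 0 0 0 1; 0 -0.04 0 0 0 0 1; 0 -0.04 0 0 0 0 1; 0 -0.04 0 0 0 0 1; 0 -0.04 0 0 0 0 1; 0 -0.04 0 0 0 0 1; 0 -0.04 0 0 0 0 1; 0 -0.04 0 0 0 0 1; 0 -0.04 0 0 0 0 1; 0 -0.04 0 0 0 0 1; 0 -0.02 0 0 0 0 1; 0 -0.02 0 0 0 0 1; 0 0 0 0 0 0 1",
)

```text
clock: 12.6
tcp_pos: [0.6577, 0.01, 0.2147]
tool_rot: [3.046, -0.46, 0.394]
ft_force: [-4.9, 3.5, 12.6]
finger_gap: 0.0
```

```bash
python3 - <<'E'
from station import *; from h import *
s=state(); togo(s,BT-.005*YF)
import cv2
a=grab_frame("wrist")[:,:,::-1]; cv2.imwrite("pics/wrist7.png",a)
E
```

```text
shift units [-0.019  1.588 -0.12 ] turn units [-0.025 -0.02  -0.005] face coords (x,y,z mm) [ 0.5 34.7 -2.9] F face [-2.32  1.91 13.66] t 12.6 gap 0.0
```

View pics/wrist7.png

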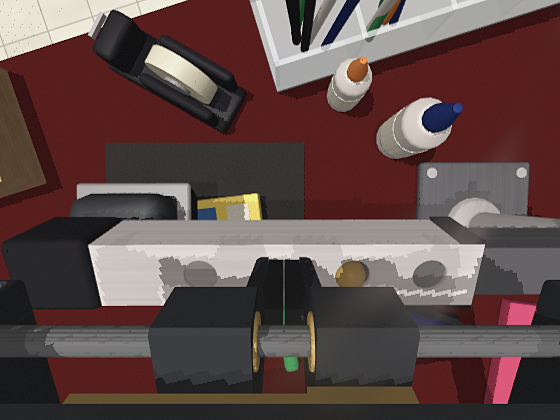

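```bash
python3 - <<'E'
import cv2
a=cv2.imread("pics/wrist7.png")[230:320,300:480]; cv2.imwrite("pics/wrist7c.png",cv2.resize(a,None,fx=4.4,fy=4.4,interpolation=cv2.INTER_CUBIC))
E
```

```text
(no output)
```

View pics/wrist7c.png

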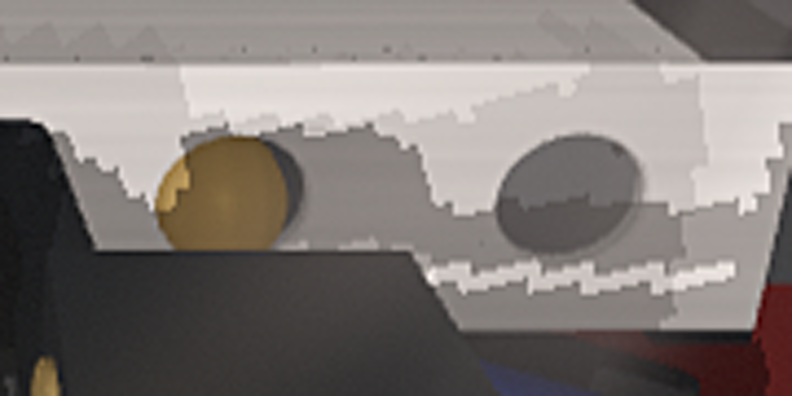

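servo_tool(
  moves="0 -0.03 0 0 0 0 1; 0 -0.02 0 0 0 0 1; 0 0 0 0 0 0 1; 0 0 0 0 0 0 1",
)

```text
clock: 13.05
tcp_pos: [0.6579, 0.0103, 0.2146]
tool_rot: [3.045, -0.46, 0.393]
ft_force: [-5.4, 0.9, 14.2]
finger_gap: 0.0003
```

```bash
python3 - <<'E'
from station import *; from h import *
s=state(); togo(s,BT-.005*YF)
import cv2
a=grab_frame("wrist")[230:320,300:480,::-1]; cv2.imwrite("pics/wrist8c.png",cv2.resize(a,None,fx=4.4,fy=4.4,interpolation=cv2.INTER_CUBIC))
E
```

```text
shift units [-0.021  1.602 -0.121] turn units [-0.009 -0.018 -0.005] face coords (x,y,z mm) [ 0.5 35.  -3. ] F face [-1.64 -0.69 15.15] t 13.05 gap 0.0003
```

View pics/wrist8c.png

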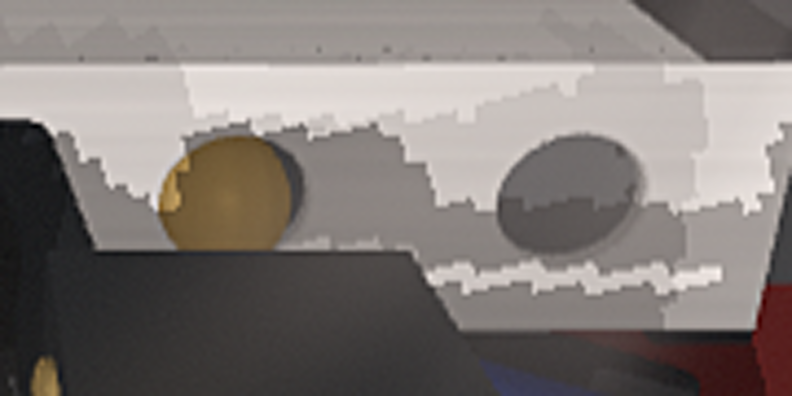

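servo_tool(
  moves="0 0 -0.1 0 0 0 1; 0 0 -0.2 0 0 0 1; 0 0 -0.6 0 0 0 1; 0 0 -1 0 0 0 1; 0 0 -1 0 0 0 1; 0 0 -1 0 0 0 1; 0 0 -1 0 0 0 1; 0 0 0 0 0 0 1; 0 0 0 0 0 0 1",
)

```text
clock: 14.0
tcp_pos: [0.6275, 0.0195, 0.3311]
tool_rot: [3.046, -0.46, 0.389]
ft_force: [-0.8, -0.1, -0.4]
finger_gap: 0.0005
```

```bash
python3 - <<'E'
from station import *; from h import *
s=state(); togo(s,BT-.005*YF)
import cv2
print(camera_info("wrist"))
a=grab_frame("wrist")[:,:,::-1]; cv2.imwrite("pics/wrist9.png",a)
b=grab_frame("side")[140:300,130:330,::-1]; cv2.imwrite("pics/side9.png",cv2.resize(b,None,fx=3.7,fy=3.7,interpolation=cv2.INTER_CUBIC))
E
```

```text
shift units [0.035 1.599 4.706] turn units [-0.009  0.01  -0.008] face coords (x,y,z mm) [ -0.7  34.9 117.7] F face [-0.8  -0.28 -0.21] t 14.0 gap 0.0005
{'fx': 308.8085234060834, 'fy': 308.8085234060834, 'cx': 283.43729962774864, 'cy': 212.1936636430819, 'position': array([0.66699645, 0.00851201, 0.49237441]), 'attitude': array([ 1.84233712, -2.49856908, -0.07843915])}
```

View pics/wrist9.png

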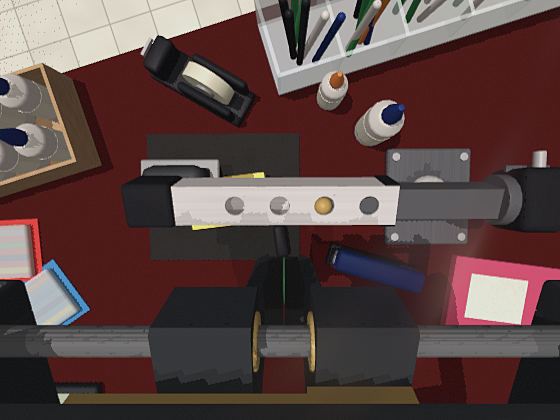

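View pics/side9.png

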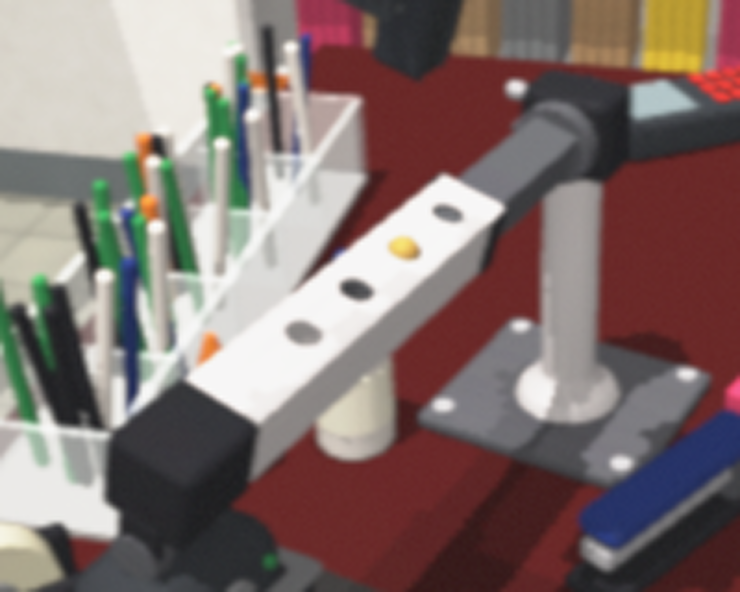

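```bash
python3 - <<'E'
from station import *; from h import *
import cv2
g=grab_frame("side")[:,:,::-1]; cv2.imwrite("pics/side10.png",g)
I=cv2.INTER_CUBIC
a=cv2.imread("pics/side0.png")[180:240,200:290]; b=g[180:240,200:290]
cv2.imwrite("pics/cmp.png",np.vstack([cv2.resize(x,None,fx=5,fy=5,interpolation=I)[:295] for x in (a,b)]))
w=cv2.imread("pics/wrist9.png")[165:240,200:420]; cv2.imwrite("pics/wrist9c.png",cv2.resize(w,None,fx=3.6,fy=3.6,interpolation=I))
E
```

```text
(no output)
```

View pics/cmp.png

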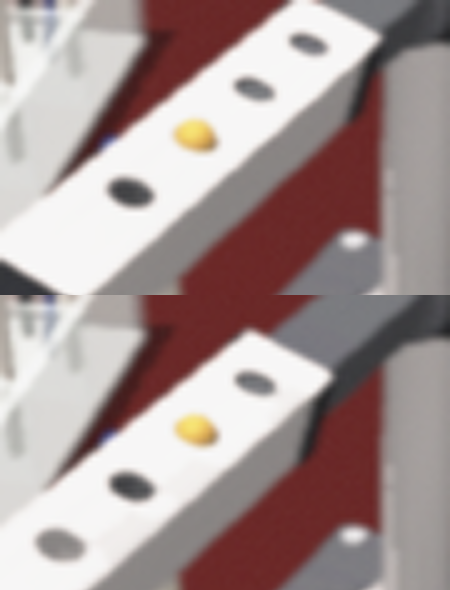

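View pics/wrist9c.png

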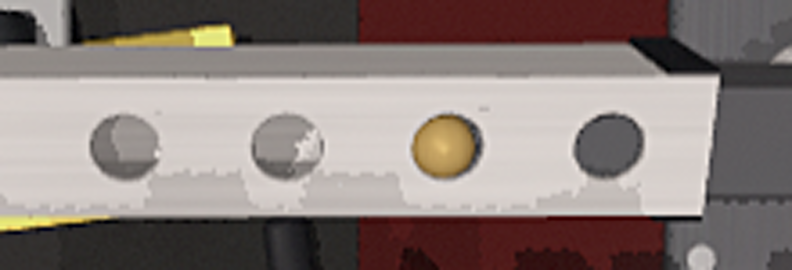

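```bash
python3 - <<'E'
from station import *
s=state(); print(s["clock"],s["ft_force"].round(2)); print(sign_off())
E
```

```text
14.15 [ 0.67  0.07 -1.01]
the job is handed in; nothing more can be done
None
```

The telescopic arm is one hole longer, and I handed the job in after about 14 s of the 61 s allowed. `sign_off()` gave no verdict.

**What I did:** I found the tube from the three cameras: yaw about -0.30 rad, roll about 0.255 rad, button face at (0.646, -0.023, 0.217). With the fingers shut and tilted square to the face, I pressed the button until the tips met the face. I then pressed with about 14 to 20 N and drew the tube outwards at about 10 mm/s. The button came up in the next hole after about 39 mm of fingertip travel, and I lifted clear.

**Last checks:**
- **Slide:** before and after, the side pictures show the button at the same pixel, standing out as before. The holes have moved by one pitch, so the slide is about 40 mm.
- **Clearance:** the gripper is about 118 mm off the face, and the force reading is within about 1 N, its usual drift.
- **Goods on the counter:** they look unmoved in the pictures; I did not measure them.

**What disagreed or stayed uncertain:**
- **Roll:** the two room cameras gave 0.28 to 0.33 rad and the wrist camera 0.17 to 0.25 rad. I used the combined fit, and a side force of up to 5.5 N while pressing suggests a small error remained.
- **Face height:** contact with the face came about 1.4 mm lower than the pictures gave.
- **Centring:** the wrist picture shows the button slightly off centre in the hole; I took this to be the 1 mm of play.

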